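Find the hidden notch of a gauge rail with a spring plunger

ROBOT

A 6-joint arm with a two-finger parallel gripper is mounted at the origin on the work surface. World frame = base frame: x ahead of the robot, y to its left, z up, the work surface at z = 0. Lengths are in m, angles in rad, forces in N, time in s.
With the tool pointing down it reaches from about 0.275 to 0.75 m from the base axis. Payload 10.2 kg.
Tool frame: the origin (TCP) lies midway between the tips of the shut fingers; the grasp point (between the pads) lies 19 mm behind it; z points along the fingers, x is the direction in which the jaws open and shut, and the axes are right-handed (so a half turn about z gives the same grasp; the last joint's range is limited). The gripper opens to 88 mm and grips with 3 to 60 N. Pads are 18 mm wide; open, the fingers measure 123 mm over their backs; the gripper's body (75 mm by 187 mm) begins 45 mm behind the grasp point.
Start: joints at [-1.522, 0.313, 1.498, -0, 1.331, -0.223], TCP at [0.141, -0.506, 0.239] pointing down, gripper open.
Joint ranges: [-2.94, 2.94], [-0.97, 2.17], [0.19, 2.56], [-1.23, 4.37], [0.02, 3.11], [-2.88, 2.88]. Speed limits (rad/s): [2.39, 2.39, 3.01, 3.14, 3.14, 3.14].

INTERFACE

Orientations are given as a unit quaternion [x, y, z, w].
In Python, from rig import arm, open_jaws, close, ik, observe, get_image, recognise, outline_of gives the robot as it stands. Calls block until the motion is done:
- arm.goto(position, orientation): joint-space move of the TCP to a pose.
- arm.move_l(position, attitude=None, v=0.15, until_force=None): straight line of the TCP; attitude=None keeps the orientation; v is the mean speed in m/s. With until_force (N) it stops when the force on the tool has changed by that much, and returns True; else False.
- arm.movej(angles): joint-space move.
- open_jaws() and close(effort=None): open the fingers fully, or close them until they stop; effort is the grip in N (None keeps the last).
- arm.pause(seconds).
- ik(position, orientation): joint angles nearest the present ones, or None.
- observe(): the state.
- get_image(name): name is "scene" or "top" or "wrist"; returns a dict with "frame" (384x512x3 uint8, red, green, blue), "range_z" (384x512 float32, m along the optical axis (not along the pixel's ray), 0 where there is no reading), "fx", "fy", "cx", "cy" (pixels), "k1" (the pictures are not rectified: a ray, as slopes to the right and down, at radius r is drawn at 1 + k1 r^2 times it, then the intrinsics apply), "world_from_camera" (4x4, takes a point from camera to world coordinates); the wrist camera has in their place "tool_from_camera" (4x4, takes a point from camera to tool coordinates, whose origin is the TCP and whose axes are the tool frame's). Camera axes: x right, y up, looking along -z (the intrinsics and any distortion apply to the point x, -y, -z); pixel columns grow to the right and rows downward; lengths in m; the calibration is good to about 2 mm. A picture is of the moment at which its call begins: read the wrist's pose just before it.
A pose or a line that the arm cannot do raises arm.PlanningError and nothing moves.
- arm.hand_in(): hands the job in, once; it reports no verdict.
Trained networks look in a picture, given as the dict that the camera call returned (one of the last four; its "shot" number tells which), for a name from the list of things; names that differ only in an ending like _2 or _b are one class to them, and where a whole thing is asked for, a point or a joint stands for the part that bears it (a point fixed in the world has none). Each returns a list of dicts, best first, with "score" (0 to 1); they miss things now and then, are a little off and sometimes report something else, mostly with a low value. They report only what shows in the picture. A call takes as long as a camera call. They do not tell look-alikes from the thing itself.
- recognise(picture, query): "location" ([x, y, z] in m, in world coordinates, good to about 4 mm: the middle of the surface that is visible of it).
- outline_of(picture, query): "region" (384x512 bool, what is visible of it).
The state is a dict: "clock": time; "joint_positions": joint angles; "joint_vel": joint speeds; "joint_torque": joint torques, N m; "position": TCP position; "tcp_rot": TCP orientation; "force": force on the tool from outside, world axes, zero at the start; "ft_torque": the same for the moment, N m; "grip_width": opening from 0.0 (shut) to 1.0 (fully open).
Only numpy, scipy, OpenCV 4.12 (cv2) and the standard library are available. Lean on these libraries where they do the work, as an engineer would, in place of code of your own. Each camera call takes 0.05 s, during which the arm holds its last target. There are 200 camera calls.

TASK

Take the spring plunger out of its wooden stand and set its tip into the rail's slot at either end, pressing lightly on the hidden bar. Keeping the tip in touch with the bar, draw it slowly along the slot until the tip drops into the bar's notch, stop there at once without forcing it, then press it gently home so that its collar sits flat on the rail and let go. Leave the jar, the tweezers and the ring clamp where they are.

Things in the scene. Friction and masses are not known exactly. Their poses are not given: they have to be found in the camera images.
- plunger_grip (a point): Spring plunger: loose upright metal hand tool, about 140 g. Point on its axis, half-way up its round grip (20 mm diameter, 60 mm long, dark rings); z runs up the tool. Below the grip a flat collar, 32 mm diameter, 6 mm thick, underside 36 mm below this point; below that a sprung tip, 30 mm long (end 66 mm below this point). Starts in the stand's hole, collar on the stand, any yaw.
- plunger_collar (a point): Middle of the underside of the plunger's collar, 36 mm below the grip point. From here the sprung tip sticks out 30 mm downwards: a steel pin of 8 mm diameter with a small chamfer. Pressed, it slides up into the tool by up to 10 mm, with about 1.2 N at first and 0.6 N more for each mm; it springs out again when free.
- stand: Light wooden block, 75 x 75 x 40 mm high, fixed to the bench, with a hole of 17 mm diameter in the middle of its top, 36 mm deep, in which the plunger stands. Origin at the centre of its underside.
- rail: Gauge rail: steel block fixed to the bench, 60 mm wide (x), 330 mm long (y), 46 mm high, a long slot in its flat top. Origin: centre of its underside. Four screw heads, 3 mm high, on top 145 mm from the middle along y, 16 mm off the middle line. Inside a flat gauge bar is clamped, its face 22 mm below the top, hidden by soft black dust lips in the slot that give way without resistance.
- rail_slot (a point): Middle of the rail's slot, level with the rail's top. Slot: 13 mm wide (x), 150 mm long (y), z up. Somewhere within 40 mm of here along y the bar below has one cross notch, 12 mm wide along y, upright walls, 10 mm deep, to be found by feel. With the tip in it the collar can lie flat on the rail, the tip fully out; elsewhere the spring lifts the collar off the rail when let go.
- jar: Bystander: closed glass jar with a black cap, 48 mm diameter, 75 mm high, beyond the rail. Origin at the centre of its underside.
- tweezers: Bystander: steel tweezers lying flat, 125 mm long, 5 mm high, between the robot and the rail. Origin at the middle, on the bench.
- ring_clamp: Bystander: wooden ring clamp with a brass band, lying flat, 110 x 39 x 26 mm high, beyond the stand. Origin at the middle, on the bench.
Mind the look-alikes: they are no part of the job. There is more than one size of the part that bears plunger_grip; the job needs the middle-sized.

How it is judged:
On the way, in this order (a step that is already met when the one before it is completed fails the run):
1. the plunger is lifted clear of its stand (its grip more than 105 mm above the bench) (height (world z) of plunger_grip above 0.105 m), for 0.1 s.
2. the tip presses on the bar at either end of the slot (the tool's axis more than 46 mm from the slot's middle, collar less than 7.5 mm above the rail, more than 1 N on the rail) ((y of plunger_grip in the frame of rail_slot above 0.046 m or y of plunger_grip in the frame of rail_slot below -0.046 m) and y of plunger_grip in the frame of rail_slot between -0.075 and 0.075 m and x of plunger_grip in the frame of rail_slot between -0.006 and 0.006 m and z of plunger_grip in the frame of rail_slot below 0.0435 m and contact force between plunger and rail above 1 N), for 0.1 s.
At the end, for the whole second after the job is handed in: The plunger stands by itself in the rail's slot with its tip in the notch: its collar flat on the top face (within 2.5 mm), its axis within 46 mm of the slot's middle along the slot and 6 mm across it, upright within 0.06 rad, at rest and released (y of plunger_grip in the frame of rail_slot between -0.046 and 0.046 m and x of plunger_grip in the frame of rail_slot between -0.006 and 0.006 m and z of plunger_grip in the frame of rail_slot between 0.033 and 0.0385 m and angle between plunger_grip's own z axis and vertical below 0.06 rad and linear speed of plunger below 0.02 m/s); the robot touches nothing.
It fails at once if the plunger is forced against the rail with more than 25 N (contact force between plunger and rail above 25 N).
It fails at once if the tip goes in or out between the slot's ends instead of being drawn along the bar (tip in the slot but more than 1.5 mm off the bar, less than 42 mm from the slot's middle) (y of plunger_grip in the frame of rail_slot between -0.042 and 0.042 m and x of plunger_grip in the frame of rail_slot between -0.008 and 0.008 m and z of plunger_grip in the frame of rail_slot between 0.0455 and 0.06 m).
It fails at once if the jar, tweezers or ring clamp is moved by more than 15 mm (distance of any of jar, tweezers, ring_clamp from where it was at the start of the episode above 0.015 m).
It also fails if it takes over 48 s, if anything falls off the work surface, if the arm or the gripper's body presses on something with over 40 N, if the wrist force passes 120 N, or if a joint passes its speed limit or range.

## Working session

There is one attempt and no reset: what is moved stays moved. The work goes in short steps, each a Python script; the robot and the scene stay as the last script left them, time stands still between calls to the robot, and variables do not carry over. Pictures are saved under pics/ and viewed, about 8 in all and at most 12, crops included, and the job is handed in when it is done.

```bash
ls; mkdir -p pics
cat > h.py <<'E'
import numpy as np, cv2
from rig import arm, open_jaws, close, ik, observe, get_image, recognise, outline_of
def cloud(p, T=None):
    d=p["range_z"]; v,u=np.mgrid[0:384,0:512]
    K=np.array([[p["fx"],0,p["cx"]],[0,p["fy"],p["cy"]],[0,0,1.]])
    q=cv2.undistortPoints(np.stack([u,v],-1).reshape(-1,1,2).astype(np.float64),K,np.array([p["k1"],0,0,0.])).reshape(384,512,2)
    P=np.stack([q[...,0]*d,-q[...,1]*d,-d],-1)
    T=p["world_from_camera"] if T is None else T
    T=np.asarray(T); W=P@T[:3,:3].T+T[:3,3]; W[d==0]=np.nan
    return W
def save(p,n,crop=None,s=1):
    f=p["frame"]
    if crop: f=f[crop[0]:crop[1],crop[2]:crop[3]]
    f=cv2.resize(f,None,fx=s,fy=s,interpolation=cv2.INTER_CUBIC)
    cv2.imwrite("pics/"+n,f[...,::-1])
E
python3 - <<'E'
from h import *
p=get_image("top"); s=get_image("scene")
im=np.hstack([p["frame"],s["frame"]]); cv2.imwrite("pics/a.png",cv2.resize(np.vstack([p["frame"],s["frame"]]),None,fx=.78,fy=.78)[...,::-1]) 
for q in ["plunger_grip","plunger_collar","stand","rail","rail_slot","jar","tweezers","ring_clamp"]:
    for n,c in(("top",p),("scene",s)):
        print(q,n,[(round(r["score"],2),np.round(r["location"],3).tolist()) for r in recognise(c,q)])
E
```

```text
pics
plunger_grip top [(0.74, [0.486, 0.382, 0.09]), (0.67, [0.516, 0.286, 0.078]), (0.47, [0.432, 0.229, 0.061])]
plunger_grip scene [(0.87, [0.497, 0.378, 0.085]), (0.71, [0.522, 0.284, 0.073]), (0.41, [0.426, 0.228, 0.048])]
plunger_collar top [(0.67, [0.511, 0.287, 0.079]), (0.5, [0.484, 0.379, 0.091]), (0.41, [0.434, 0.232, 0.054])]
plunger_collar scene [(0.74, [0.522, 0.287, 0.076]), (0.71, [0.494, 0.383, 0.082])]
stand top [(0.65, [0.513, 0.28, 0.038])]
stand scene [(0.9, [0.543, 0.27, 0.029])]
rail top [(0.81, [0.596, -0.15, 0.044])]
rail scene [(0.72, [0.627, -0.17, 0.041])]
rail_slot top [(0.67, [0.602, -0.146, 0.046])]
rail_slot scene [(0.88, [0.624, -0.173, 0.042])]
jar top [(0.89, [0.755, -0.0, 0.076])]
jar scene [(0.69, [0.782, -0.009, 0.051])]
tweezers top [(0.52, [0.369, -0.132, 0.007])]
tweezers scene [(0.58, [0.37, -0.133, 0.0]), (0.43, [0.782, -0.01, 0.048])]
ring_clamp top [(0.64, [0.678, 0.314, 0.024])]
ring_clamp scene [(0.75, [0.693, 0.306, 0.022])]
```

View pics/a.png

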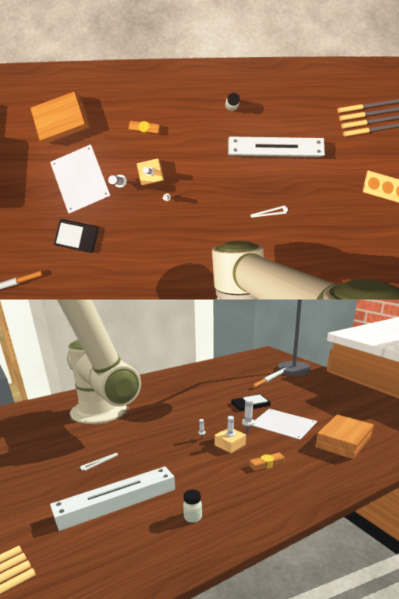

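Candidates, in scene-picture pixels at full size: the large tool without a stand at about (318,142), the tool in the wooden stand at (295,165), and the small one at (258,165). The middle-sized one should be the one in the stand. I'll check that in a close crop and measure the rail and tool geometry.

Run:
```python
from h import *
p=get_image("top"); s=get_image("scene")
save(s,"b.png",(110,220,230,390),4.5)
W=cloud(p); S=cloud(s)
def near(W,x,y,r,z0,z1):
    return W[(np.hypot(W[...,0]-x,W[...,1]-y)<r)&(W[...,2]>z0)&(W[...,2]<z1)]
for n,x,y in(("big",.486,.382),("mid",.516,.286),("small",.432,.229)):
    for nm,C in(("top",W),("scene",S)):
        a=near(C,x,y,.03,.046,.2); print(n,nm,len(a),np.median(a,0).round(3),np.nanmax(a[:,2]).round(3), [ (len(b:=a[(a[:,2]>z)&(a[:,2]<z+.015)]), b.mean(0).round(4).tolist()) for z in (.046,.06,.075,.09) ])
for nm,C in(("top",W),("scene",S)):
    m=(abs(C[...,2]-.046)<.006)&(abs(C[...,0]-.6)<.08)&(abs(C[...,1]+.15)<.2)
    a=C[m]; r=cv2.minAreaRect((a[:,:2]*1000).astype(np.float32)); print("rail",nm,r,a[:,2].mean())
# slot from top: dark pixels
f=p["frame"].max(2); m=(W[...,0]>.56)&(W[...,0]<.64)&(W[...,1]>-.24)&(W[...,1]<-.05)&(f<80)&(W[...,2]>.02)
n,l,st,c=cv2.connectedComponentsWithStats(m.astype(np.uint8)); i=1+st[1:,4].argmax(); a=W[l==i]
print("slot",cv2.minAreaRect((a[:,:2]*1000).astype(np.float32)),a.mean(0),len(a))
m=(abs(W[...,2]-.04)<.006)&(abs(W[...,0]-.513)<.06)&(abs(W[...,1]-.28)<.06)
a=W[m];print("stand",cv2.minAreaRect((a[:,:2]*1000).astype(np.float32)),a.mean(0))
```

```text
big top 292 [0.485 0.381 0.094] 0.138 [(109, [0.4862, 0.3816, 0.0511]), (19, [0.4854, 0.3795, 0.0672]), (17, [0.4861, 0.378, 0.0824]), (18, [0.4854, 0.3789, 0.0978])]
big scene 373 [0.495 0.384 0.089] 0.138 [(96, [0.4942, 0.3849, 0.0522]), (51, [0.4938, 0.3843, 0.0672]), (48, [0.4935, 0.3856, 0.0824]), (46, [0.4934, 0.3861, 0.0971])]
mid top 103 [0.518 0.285 0.101] 0.111 [(33, [0.5174, 0.2857, 0.0482]), (7, [0.5168, 0.2827, 0.0653]), (6, [0.5126, 0.2831, 0.0831]), (14, [0.5177, 0.2843, 0.1003])]
mid scene 202 [0.524 0.287 0.078] 0.111 [(58, [0.5243, 0.2878, 0.0509]), (35, [0.5241, 0.287, 0.0672]), (41, [0.524, 0.2881, 0.0827]), (42, [0.5239, 0.2878, 0.098])]
  return _methods._mean(a, axis=axis, dtype=dtype,
  ret = um.true_divide(
Traceback (most recent call last):
ValueError: zero-size array to reduction operation fmax which has no identity
```

View pics/b.png

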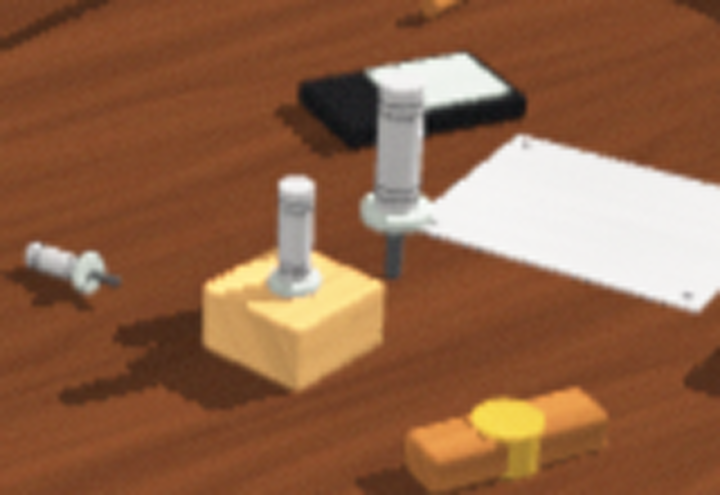

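The crop shows the middle tool standing in the block at crop (295,235). The larger one stands free at (395,150) and the small one lies at (70,265), so the tool in the stand is the one I want. Next I'll measure the rail, then take a wrist view over the stand.

```bash
cat >> h.py <<'E'
from scipy.spatial.transform import Rotation as R
def down(a):  # tool pointing down, jaw axis at angle a from world x
    return (R.from_euler("z",a)*R.from_euler("x",np.pi)).as_quat()
def wrist():
    o=observe(); T=np.eye(4); T[:3,:3]=R.from_quat(o["tcp_rot"]).as_matrix(); T[:3,3]=o["position"]
    p=get_image("wrist"); return p, cloud(p,T@np.asarray(p["tool_from_camera"]))
def rect(a):
    return [np.round(t,1).tolist() for t in cv2.minAreaRect((a[:,:2]*1000).astype(np.float32))]
def slot(p,W):
    f=p["frame"].max(2); m=(W[...,0]>.54)&(W[...,0]<.67)&(W[...,1]>-.3)&(W[...,1]<.0)&(f<80)&(W[...,2]>.015)
    n,l,st,c=cv2.connectedComponentsWithStats(m.astype(np.uint8)); i=1+st[1:,4].argmax(); a=W[l==i]
    return rect(a),a.mean(0).round(4),len(a)
E
python3 - <<'E'
from h import *
p=get_image("top"); W=cloud(p)
m=(abs(W[...,2]-.046)<.006)&(abs(W[...,0]-.6)<.08)&(abs(W[...,1]+.15)<.2)
print("rail",rect(W[m]),W[m].mean(0)); print("slot",slot(p,W))
m=(abs(W[...,2]-.04)<.006)&(abs(W[...,0]-.513)<.06)&(abs(W[...,1]-.28)<.06)
print("stand",rect(W[m]),observe())
for a in (0,.3,np.pi/2,-np.pi/2,np.pi):
  print(a,[None if (q:=ik(x,down(a))) is None else np.round(q,2).tolist() for x in ([.52,.286,.06],[.6,-.15,.1])])
p,_=wrist(); print(p["tool_from_camera"],p["fx"])
E
```

```text
rail [[601.1, -150.9], [331.6, 61.4], 88.2] [ 0.60042507 -0.14935487  0.0465789 ]
slot ([[601.0, -151.3], [141.8, 7.1], 88.9], array([ 0.6011, -0.1564,  0.0412]), 129)
stand [[519.7, 290.0], [76.5, 73.7], 13.2] {'clock': 1.05, 'joint_positions': array([-1.52240616e+00,  3.12911136e-01,  1.49772797e+00,  3.07007984e-05,
        1.33096276e+00, -2.23355970e-01]), 'joint_vel': array([-0.00175677,  0.00212179, -0.00067808,  0.00047553, -0.00175488,
        0.00033399]), 'joint_torque': array([ 2.62542053e-04, -4.02116811e+01, -2.52418059e+01,  6.94523100e-02,
        3.20084940e-02, -4.95522343e-07]), 'position': array([ 0.14093548, -0.5057362 ,  0.23870393]), 'tcp_rot': array([ 7.96368908e-01, -6.04811178e-01,  8.46229469e-06, -1.31140043e-05]), 'force': array([ 0.45349965, -0.28426563,  0.03085624]), 'ft_torque': array([-0.01268033, -0.0139725 , -0.00973418]), 'grip_width': 0.9984864804732324}
0 [[0.31, 0.65, 1.48, -0.0, 1.01, 0.31], [-0.43, 0.65, 1.36, -0.0, 1.13, -0.43]]
0.3 [[0.31, 0.65, 1.48, -0.0, 1.01, 0.01], [-0.43, 0.65, 1.36, -0.0, 1.13, -0.73]]
1.5707963267948966 [[0.31, 0.65, 1.48, -0.0, 1.01, -1.27], [-0.43, 0.65, 1.36, 0.0, 1.13, -2.0]]
-1.5707963267948966 [[0.31, 0.65, 1.48, 0.0, 1.01, 1.88], [-0.43, 0.65, 1.36, -0.0, 1.13, 1.14]]
3.141592653589793 [[0.31, 0.65, 1.48, 0.0, 1.01, -2.84], [-0.43, 0.65, 1.36, 0.0, 1.13, 2.71]]
[[ 9.99998957e-01  1.46183903e-04 -1.43720179e-03 -5.19545653e-04]
 [-3.13373444e-04 -9.49226349e-01 -3.14593769e-01 -8.19731082e-02]
 [-1.41021835e-03  3.14593892e-01 -9.49225313e-01 -1.46389276e-01]
 [ 0.00000000e+00  0.00000000e+00  0.00000000e+00  1.00000000e+00]] 325.1283308186022
```

```bash
python3 - <<'E'
from h import *
def go(p,a): arm.goto(p,down(a)); arm.pause(.3)
go([.63,-.15,.26],-np.pi/2)
p,W=wrist(); save(p,"c.png")
print("slot",slot(p,W)); m=(abs(W[...,2]-.046)<.008)&(abs(W[...,0]-.6)<.08)&(abs(W[...,1]+.15)<.2)
print("rail",rect(W[m]),W[m].mean(0).round(4)); print([(r["score"],r["location"]) for r in recognise(p,"rail_slot")])
go([.52,.27,.2],.33)
p,W=wrist(); save(p,"d.png")
for z in (.046,.06,.075,.09,.1):
    a=W[(np.hypot(W[...,0]-.52,W[...,1]-.287)<.03)&(W[...,2]>z)&(W[...,2]<z+.015)]
    if len(a): print(z,len(a),a.mean(0).round(4),rect(a))
m=(abs(W[...,2]-.04)<.006)&(abs(W[...,0]-.513)<.06)&(abs(W[...,1]-.28)<.06)
print("stand",rect(W[m]),W[m][:,2].mean(),observe()["clock"])
E
python3 -c "
import cv2,numpy as np;cv2.imwrite('pics/e.png',np.vstack([cv2.imread('pics/c.png'),cv2.imread('pics/d.png')])[::1])
a=cv2.imread('pics/e.png');cv2.imwrite('pics/e.png',cv2.resize(a,None,fx=.78,fy=.78))"
```

```text
slot ([[641.3, -149.3], [143.9, 48.1], 89.8], array([ 0.6475, -0.1457,  0.325 ]), 26546)
rail [[600.1, -151.3], [331.2, 61.0], 88.2] [ 0.6015 -0.1508  0.0458]
[(0.71, [0.6041, -0.1556, 0.0445])]
0.046 283 [0.516  0.2964 0.0485] [[517.4, 294.4], [30.1, 23.4], 21.2]
0.06 67 [0.5152 0.2977 0.0676] [[515.5, 296.3], [18.9, 6.9], 30.1]
0.075 71 [0.5154 0.2982 0.0819] [[515.8, 296.8], [18.6, 6.7], 26.0]
0.09 119 [0.5161 0.297  0.0989] [[518.6, 291.9], [18.5, 18.8], 49.2]
0.1 530 [0.5184 0.2914 0.1062] [[518.5, 291.2], [18.9, 19.1], 59.0]
stand [[518.8, 290.2], [75.2, 74.8], 12.9] 0.040526677278256616 5.625
```

View pics/e.png

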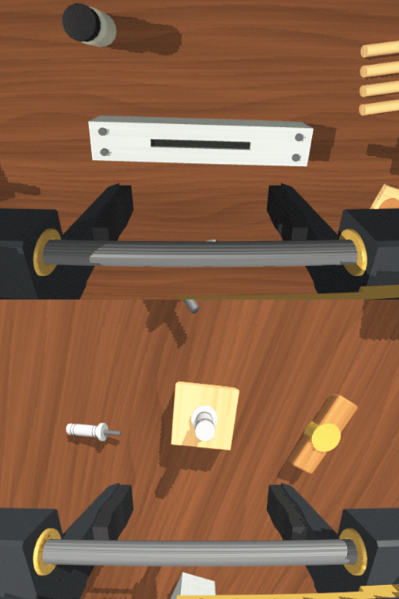

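The wrist views show the slot at about (200,144) and the tool in the stand at (205,425) in the montage. The tool axis is at (0.5187, 0.2910) and the rail centre at (0.6005, -0.151), with a yaw of about -1.8°. Next: grasp, lift and check the hold.

Run:
```python
from h import *
x,y=.5187,.2909; a=.33
arm.goto([x,y,.135],down(a)); arm.move_l([x,y,.060],v=.12)
close(30); arm.pause(.2); print(observe()["grip_width"]*88, observe()["force"])
arm.move_l([x,y,.180],v=.12); arm.pause(.3)
o=observe(); p,W=wrist(); save(p,"f.png")
Rm=R.from_quat(o["tcp_rot"]).as_matrix(); L=(W-o["position"])@Rm
np.save("L.npy",L)
for z0 in np.arange(-.03,.07,.006):
    m=(abs(L[...,0])<.025)&(abs(L[...,1])<.03)&(L[...,2]>z0)&(L[...,2]<z0+.006); b=L[m]
    if len(b)>5: print(round(z0,3),len(b),"x",np.percentile(b[:,0],[3,97]).round(4),"y",np.percentile(b[:,1],[3,97]).round(4))
print(o["position"],o["force"],o["clock"])
```

```text
19.109758452824018 [-0.97490669  0.0092301  -1.1036381 ]
-0.03 955 x [-0.023  0.023] y [-0.0113 -0.0014]
-0.024 909 x [-0.0225  0.0227] y [-0.0112 -0.001 ]
-0.018 670 x [-0.022   0.0222] y [-0.0113 -0.0037]
-0.012 605 x [-0.0214  0.0218] y [-0.0112 -0.0045]
-0.006 480 x [-0.0193  0.0199] y [-0.0112 -0.0034]
-0.0 216 x [-0.009   0.0106] y [-0.0101 -0.0034]
0.006 151 x [-0.0088  0.0092] y [-0.01   -0.0031]
0.012 851 x [-0.013   0.0137] y [-0.0154 -0.0031]
0.018 24 x [-0.0124  0.0135] y [-0.0153 -0.0079]
[0.51862094 0.29086401 0.17969723] [ 0.51323831 -0.83207338 -2.14589675] 9.475
```

View pics/f.png

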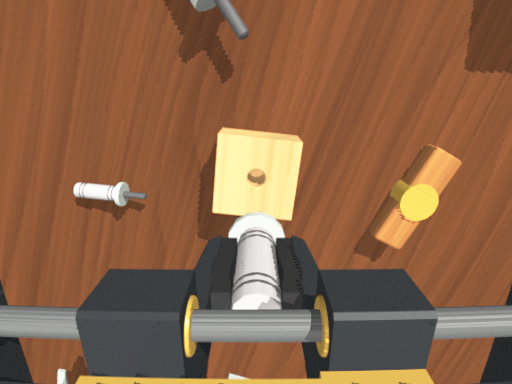

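The tool is held upright and centred: grip front at 10 mm, collar front at 15.4 mm, and no tilt. The stand is empty at (257,177). Next I'll move to the +y slot end and re-measure the rail from close up.

```bash
cat >> h.py <<'E'
YAW=-.0314; C=np.array([.6005,-.151]); A=-np.pi/2+YAW
def at(s,z,dx=0): 
    c,n=np.cos(YAW),np.sin(YAW); return [C[0]+c*dx-n*s, C[1]+n*dx+c*s, z]
E
python3 - <<'E'
from h import *
arm.goto(at(.057,.18),down(A)); arm.move_l(at(.057,.112),v=.12); arm.pause(.3)
o=observe(); p,W=wrist(); save(p,"g.png")
m=(abs(W[...,2]-.046)<.005)&(abs(W[...,0]-.6)<.08)&(abs(W[...,1]+.15)<.2)
a=W[m]; print("rail",rect(a),a[:,2].mean())
# slot dark edges & rail edges in rail frame
D=W[...,:2]-C; c,n=np.cos(YAW),np.sin(YAW); X=D[...,0]*c+D[...,1]*n; Y=-D[...,0]*n+D[...,1]*c
f=p["frame"].max(2)
for y0 in np.arange(-.1,.14,.02):
    b=(Y>y0)&(Y<y0+.02)&(abs(X)<.045)&(W[...,2]<.051)&(W[...,2]>.0)
    d=b&(f<80)&(abs(X)<.012)&(W[...,2]>.03); r=b&(W[...,2]>.043)
    print(round(y0,2),"dark",d.sum(),np.percentile(X[d],[3,97]).round(4) if d.sum()>9 else"", "z",W[d][:,2].mean().round(4) if d.sum() else "","rail",np.percentile(X[r],[1,99]).round(4) if r.sum()>9 else "")
d=(f<80)&(abs(X)<.01)&(abs(Y)<.1)&(W[...,2]>.03)&(W[...,2]<.051); print("dark Y",np.percentile(Y[d],[1,99]))
print(o["position"],o["force"],o["clock"])
E
```

```text
rail [[600.3, -136.5], [301.9, 61.2], 88.2] 0.04614494913087049
-0.1 dark 0  z  rail [-0.0298  0.0292]
-0.08 dark 264 [-0.0066  0.0028] z 0.0411 rail [-0.0297  0.0291]
-0.06 dark 354 [-0.007  0.003] z 0.0411 rail [-0.0301  0.029 ]
-0.04 dark 372 [-0.0071  0.0029] z 0.041 rail [-0.0301  0.0296]
-0.02 dark 388 [-0.0072  0.0029] z 0.041 rail [-0.03    0.0296]
0.0 dark 384 [-0.0072  0.003 ] z 0.0409 rail [-0.0298  0.0296]
0.02 dark 371 [-0.0068  0.0029] z 0.041 rail [-0.0251  0.0295]
0.04 dark 347 [-0.0062  0.003 ] z 0.0408 rail [-0.0097  0.0295]
0.06 dark 276 [-0.0067  0.003 ] z 0.0409 rail [-0.0202  0.0295]
0.08 dark 0  z  rail [-0.0286  0.0295]
0.1 dark 0  z  rail [-0.0298  0.0295]
0.12 dark 0  z  rail [-0.0299  0.0295]
dark Y [-0.07361246  0.07305754]
[ 0.60245579 -0.09409906  0.11247943] [-0.24723771  0.10357183 -0.56490674] 12.0083
```

View pics/g.png

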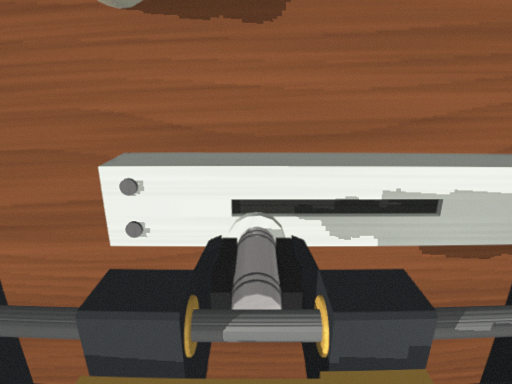

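The slot in rail coordinates is centred within 0.5 mm across and 0.3 mm along. In the picture it runs from (232,207) to (440,207), with the collar ahead of the gripper over its +y end. I'll press lightly onto the bar there.

Run:
```python
from h import *
f0=observe()["force"]
h=arm.move_l(at(.057,.0695),v=.02,until_force=2.5); arm.pause(.1)
o=observe(); print(h,o["position"].round(4),(o["force"]-f0).round(2))
if h and o["position"][2]<.076:
    arm.move_l(at(.057,.0695),v=.01); arm.pause(.4)
    for i in range(4):
        o=observe(); print(o["position"].round(4),(o["force"]-f0).round(2),o["ft_torque"].round(3),o["clock"]); arm.pause(.05)
```

```text
True [ 0.6022 -0.094   0.0712] [-0.21 -0.41  3.02]
[ 0.6023 -0.0941  0.0696] [-1.53 -1.51  4.54] [-0.022 -0.05   0.015] 14.675
[ 0.6023 -0.0941  0.0695] [-1.72 -0.16  3.58] [-0.054 -0.047 -0.01 ] 14.725
[ 0.6023 -0.094   0.0695] [-0.74 -1.8   3.59] [-0.015 -0.067 -0.003] 14.775
[ 0.6023 -0.094   0.0695] [-1.13 -1.06  3.89] [-0.069 -0.047 -0.017] 14.825
```

```bash
cat >> h.py <<'E'
def favg(n=8):
    F=[]
    for _ in range(n): F.append(observe()["force"]); arm.pause(.02)
    return np.mean(F,0)
def sof(p): 
    d=np.array(p[:2])-C; return -d[0]*np.sin(YAW)+d[1]*np.cos(YAW), d[0]*np.cos(YAW)+d[1]*np.sin(YAW)
E
python3 - <<'E'
from h import *
print(favg())
for k in range(8):
    h=arm.move_l(at(-.05,.0695),v=.011,until_force=3.0)
    F=favg(); o=observe(); s=sof(o["position"]); print(h,np.round(s,4),o["position"][2].round(4),F.round(2),o["clock"])
    if not h or F[2]<1.5 or abs(F[1])>3: break
E
```

```text
[ 0.1776054  -0.55656217  2.87010655]
True [-0.0066 -0.0003] 0.0688 [-0.12 -1.55 -0.76] 20.5833
```

The tip dropped into the notch at s = -6.6 mm: the vertical force fell from +2.9 N to the free value of -0.8 N. Now I'll press gently home.

Run:
```python
from h import *
o=observe(); s=sof(o["position"])[0]
h=arm.move_l(at(s,.0640),v=.008,until_force=3.0); F=favg(); o=observe()
print(h,o["position"].round(4),F.round(2),np.round(sof(o["position"]),4),o["clock"])
p,W=wrist(); save(p,"i.png")
```

```text
True [ 0.6003 -0.1578  0.0659] [-0.6   0.33  4.8 ] [-0.0068  0.    ] 21.1917
```

Run:
```python
from h import *
o=observe(); s=sof(o["position"])[0]
arm.move_l(at(s,.0665),v=.008); arm.pause(.2); print(favg(12).round(2),observe()["position"][2])
```

```text
[ 0.19 -1.54 -2.07] 0.0663219596298665
```

A 0.4 mm lift takes all the force away, so the contact is the stiff collar on the rail and not the spring. I'll re-seat it, release, retreat and check.

Run:
```python
from h import *
o=observe(); s=sof(o["position"])[0]
arm.move_l(at(s,.0655),v=.008,until_force=2.0); print(favg(4).round(2),observe()["position"][2])
open_jaws(); arm.pause(.2)
arm.move_l(at(s,.16),v=.08); arm.goto(at(s-.0,.22,-.0),down(A)); arm.pause(.3)
p,W=wrist(); save(p,"j.png"); t=get_image("scene"); save(t,"k.png",(130,300,30,270),2.3)
c=at(s,0)
for n,Q in(("wrist",W),("scene",cloud(t))):
    m=(np.hypot(Q[...,0]-c[0],Q[...,1]-c[1])<.035); b=Q[m&(Q[...,2]>.1)]; k=Q[m&(Q[...,2]>.0495)&(Q[...,2]<.06)]; 
    u=Q[m&(Q[...,2]>.106)]
    print(n,"top max",np.percentile(b[:,2],[50,95]).round(4),rect(u) if len(u)>5 else"",sof(u.mean(0)) if len(u) else "","collar z",np.percentile(k[:,2],[10,50,90]).round(4) if len(k) else "")
print(observe()["clock"],observe()["force"])
for q in("jar","tweezers","ring_clamp"): print(q,[(r["score"],np.round(r["location"],3)) for r in recognise(t,q)][:1])
```

```text
[-1.4   0.59  5.41] 0.06592754163679977
wrist top max [0.3003 0.3102] [[618.1, -159.0], [44.9, 44.4], 41.3] (np.float64(-0.00822550855586269), np.float64(0.022316310191625614)) collar z [0.0513 0.0525 0.0538]
scene top max [0.3843 0.5098] [[606.5, -158.5], [69.2, 57.4], 85.0] (np.float64(-0.011539417110824486), np.float64(0.018146414897959262)) collar z [0.0502 0.0536 0.057 ]
25.5833 [ 0.13799077 -0.40890161  0.39166486]
jar [(0.91, array([ 0.782, -0.01 ,  0.051]))]
tweezers [(0.5, array([ 0.365, -0.134,  0.003]))]
ring_clamp [(0.79, array([0.695, 0.306, 0.021]))]
```

View pics/k.png

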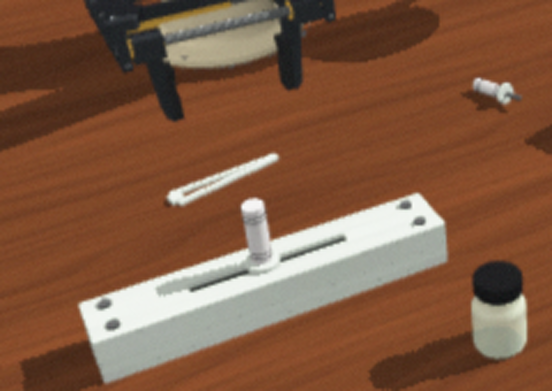

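The picture shows the plunger standing in the slot at (257,235) with its collar down, and the bystanders unmoved. One check of the tilt, then I'll hand in.

Run:
```python
from h import *
p,W=wrist(); c=at(-.0068,0); m=np.hypot(W[...,0]-c[0],W[...,1]-c[1])<.03
for lo,hi in((.0495,.055),(.108,.117)):
    b=W[m&(W[...,2]>lo)&(W[...,2]<hi)]; print(len(b),rect(b),np.median(b[:,2]).round(4))
t=W[m&(W[...,2]>.108)&(W[...,2]<.117)]
ok=abs(np.median(t[:,2])-.112)<.0025
print(ok)
if ok: arm.hand_in(); print("handed in")
```

```text
337 [[603.0, -158.3], [31.0, 25.7], 86.3] 0.0523
443 [[599.9, -158.1], [19.1, 19.1], 13.6] 0.1123
True
the job is handed in; nothing more can be done
handed in
```

The spring plunger is in the notch with its collar on the rail and the gripper clear of it, and the job is handed in. No verdict is reported, so the result rests on my own checks.

**What I did:**
- I took the middle-sized plunger, the one in the wooden stand, and set its tip on the bar at the slot's +y end, about 57 mm from the middle. It pressed with about 4 N.
- I drew it along the slot until the vertical force vanished at about -7 mm, and stopped there.
- I then pressed it home until the collar made stiff contact with about 5 N and let go. The robot's clock read about 26 s at the last check.

**Last checks:**
- **Height:** the collar's top is at 52.3 mm (52 expected) and the grip's top is at 112.3 mm (112 expected).
- **Position:** the grip's top is centred within about 1 mm of where I released it, about 7 mm along the slot from its middle.
- **Tilt:** I did not measure this precisely. The collar's visible centre reads 3 mm off in x, but part of the collar is hidden by the grip in that view. Along the slot the top and collar centres agree to 0.2 mm, and the plunger looks upright in the picture.
- **Bystanders:** the jar and ring clamp read within about 2 mm of their first positions and the tweezers within about 6 mm, close to the detector's accuracy.

**Disagreement:** my generic "top max" readings in the check before the last were wrong because they picked up the gripper. I replaced them with the height values above before handing in.

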